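# Clear a bent bracket from its inclined die into the empty parts bin

### The arm

A 6-joint arm with a two-finger parallel gripper is mounted at the origin on the work surface. World frame = base frame: x ahead of the robot, y to its left, z up, the work surface at z = 0. Lengths are in m, angles in rad, forces in N, time in s.
With the tool pointing down it reaches from about 0.25 to 0.775 m from the base axis. Payload 4 kg.
Tool frame: the origin (TCP) lies at the very end of the fingers, on their centre line; the grasp point (between the pads) lies 19 mm behind it; z points along the fingers, y is the line along which they close (so a half turn about z gives the same grasp; the last joint's range is limited). The gripper opens to 85 mm and grips with 20 to 120 N. Pads are 22 mm wide; open, the fingers measure 114 mm over their backs; the gripper's body (76 mm by 85 mm) begins 54 mm behind the grasp point. The pads swing forward as they close: fully open they stand 13 mm farther back than shut.
Start: joints at [1.224, 0.087, 1.371, -0, 1.684, -0.103], TCP at [0.133, 0.534, 0.204] pointing down, gripper open.
Joint ranges: [-3.1, 3.1], [-0.76, 2.03], [0.27, 2.55], [-1.08, 4.22], [0.17, 2.65], [-2.57, 2.57]. Speed limits (rad/s): [2.79, 2.79, 3.14, 3.14, 3.14, 3.14].

### API

Orientations are given as a rotation vector (axis times angle).
In Python, from plant import ctrl, grab_frame gives the robot as it stands.
- The arm moves only by the shell command python3 -m pendant 'ROWS' [OPENING]. ROWS is JSON, one flat list of numbers, 6 for each row, row after row: the shift along the tool's x, y, z normalised to -1 to 1, where 1 is 30 cm, then the turn, a rotation vector about the tool's x, y, z normalised to -1 to 1, where 1 is pi rad. A call has exactly 5 rows; each row is the pose to reach, as a shift and turn from the pose commanded when the call began, along the tool's axes at that moment, turning the shorter way round; what a row does not reach only later rows make up. A row lasts 1/12 s, in which the tool goes at most 41.7 mm and 7.16 degrees, less where a joint would pass 70% of its speed; a pose out of reach is approached as far as the arm can. A call with a number of a shift or a turn outside -1 to 1 is refused whole. A call with a gripper value outside its range is refused whole. OPENING is the opening, from 0 (shut) to 1 (fully open), set as the call begins (- or left out, the last holds). The fingers move at their own pace and stop on an object; the grip force is fixed at half the most. Time passes only in rows, so rows that repeat a pose let the fingers close, or fill a call up. It gives the time, the measured TCP pose, the force, the opening and the grip force at its end, in the units of the state.
- ctrl.get_state(): the state, without advancing time (a new reading comes with each control period).
- grab_frame(name): name is "scene" or "top"; returns a dict with "color" (480x640x3 uint8, red, green, blue), "fx", "fy", "cx", "cy" (pixels), "world_from_camera" (4x4, takes a point from camera to world coordinates). Camera axes: x right, y up, looking along -z (the intrinsics and any distortion apply to the point x, -y, -z); pixel columns grow to the right and rows downward; lengths in m; the calibration is good to about 2 mm. A picture is of the moment at which its call begins. There is no depth.
- ctrl.hand_in(): hands the job in; it is judged then, once.
The state is a dict: "clock": time; "joints": joint angles; "joint_vel": joint speeds; "joint_efforts": joint torques, N m; "tool_pos": TCP position; "orientation": TCP orientation; "contact_force": force on the tool from outside, world axes, zero at the start; "torque": the same for the moment, N m; "gripper_width": finger opening in m; "gripper_force": force on a finger pad.
Only numpy, scipy, OpenCV 4.12 (cv2) and the standard library are available. Lean on these libraries where they do the work, as an engineer would, in place of code of your own. Each camera call takes 0.05 s, during which the arm holds its last target. There are 200 camera calls.

### The job

Pull the U-shaped steel bracket straight out of the pocket of the sloping die, past the two spring catches that hold it, and stand it on its flat base, legs up, on the floor of the empty orange bin. Lower it onto the bin floor before letting go rather than dropping it, and leave the two fittings in the other bin where they are.

Things in the scene. Friction and masses are not known exactly. Their poses are not given: they have to be found in the camera images.
- bracket: bare steel U bracket, 0.4 kg: base 54 mm (x) by 90 mm (y), 4 mm thick; two 4 mm legs along its long edges, outer faces at x = +-27 mm, tops at z = 70 mm. Origin: middle of the base's underside; z points to the leg tops. It starts fully down in the die pocket with the die block's axes, the upper 42 mm of its legs standing proud of the die face; grip across both outer leg faces.
- die_block: dark steel die block, fixed on a low green inclined bed: face 140 mm (x, up the slope) by 130 mm (y, level), highest corner 130 mm above the bench. Origin: middle of the pocket floor. z points straight out of the pocket and leans 30 degrees from vertical towards the block's low front side (-x, roughly towards the robot).
- pocket_mouth (a point): middle of the die pocket's mouth, on the die face, 28 mm along z from the pocket floor. Pocket 56 mm (x) by 92 mm (y), 28 mm deep. At the middle of each y end a spring-loaded ball catch sticks 3.5 mm into the pocket just above the bracket's base; both give way to a straight pull of about 10 N on top of the weight.
- bin_empty: the empty one of two identical orange sheet-metal bins, fixed: 180 mm (its x) by 140 mm (its y) outside, 55 mm high, walls and floor 4 mm, open top, a 14 mm lip along the top of its -x side. Origin: middle of the underside, on the bench; floor top at z = 4 mm. The two bins and the die change places from start to start.
- bin_stock: the other orange bin, same sizes, fixed; it holds the fitting and the valve.
- fitting: brass stepped pipe fitting standing in the stock bin, 48 mm across, 65 mm high; origin under its middle. Leave alone.
- valve: steel valve body with brass side stubs standing in the stock bin, 40 by 86 mm, 60 mm high; origin under its middle. Leave alone.
Things that resemble listed ones, but are neither listed nor needed, are in the scene too. What is shaped like the bracket but purple is not meant. What is shaped like the bin_empty but yellow is not meant.

How it is judged:
By the outcome, as a careful person would: the job done as asked, in the order asked, and still so for the second after the job is handed in, with the robot touching nothing.
It also fails if it takes over 45 s, if anything falls off the work surface, if the arm or the gripper's body presses on something with over 40 N, if the wrist force passes 120 N, or if a joint passes its speed limit or range.

## Working session

There is one attempt and no reset: what is moved stays moved. The work goes in short steps, Python scripts to look and compute and a shell command to move; the robot and the scene stay as the last step left them, time stands still between calls to the robot, and variables do not carry over. Pictures are saved under pics/ and viewed, at most 12 in all, crops included, and the job is handed in when it is done.

```bash
mkdir -p pics; ls
python3 - <<'E'
from plant import ctrl, grab_frame
import cv2,numpy as np
for n in("scene","top"):
    f=grab_frame(n); cv2.imwrite(f"pics/{n}0.png",f["color"][:,:,::-1]); print(n,f["fx"],f["fy"],f["cx"],f["cy"],[k for k in f]); print(np.round(f["world_from_camera"],4))
s=ctrl.get_state(); print(s)
E
```

```text
pics
scene 566.2375175808982 566.2375175808982 319.42167809031486 237.61573508114793 ['color', 'fx', 'fy', 'cx', 'cy', 'world_from_camera']
[[-0.7202 -0.5012  0.4798  0.9849]
 [ 0.6937 -0.506   0.5127  0.6752]
 [-0.0142  0.702   0.712   0.8945]
 [ 0.      0.      0.      1.    ]]
top 459.8166438417004 459.8166438417004 313.6538495503238 242.05068828062895 ['color', 'fx', 'fy', 'cx', 'cy', 'world_from_camera']
[[ 0.0038  0.9888 -0.1492  0.3096]
 [-1.      0.0028 -0.0066  0.0881]
 [-0.0061  0.1492  0.9888  1.0738]
 [ 0.      0.      0.      1.    ]]
{'clock': 0.1, 'joints': array([ 1.22391194e+00,  8.79017721e-02,  1.37216333e+00,  9.35171357e-06,
        1.68360965e+00, -1.03087038e-01]), 'joint_vel': array([ 2.80520898e-04, -1.46839235e-04, -3.71914583e-03, -3.57626431e-04,
        7.59398123e-05, -4.28716826e-04]), 'joint_efforts': array([ 2.19774069e-03, -3.53016114e+01, -3.14217317e+01, -6.60202986e-07,
        7.91996863e-03, -3.04023797e-05]), 'tool_pos': array([0.13257851, 0.53323896, 0.2025144 ]), 'orientation': array([-0.38194887, -3.11780918,  0.00318439]), 'contact_force': array([ 0.53637563,  0.21221854, -0.35031758]), 'torque': array([-0.04713052, -0.0063155 , -0.00968558]), 'gripper_force': 0.0, 'gripper_width': 0.08551689668704361}
```

View pics/scene0.png

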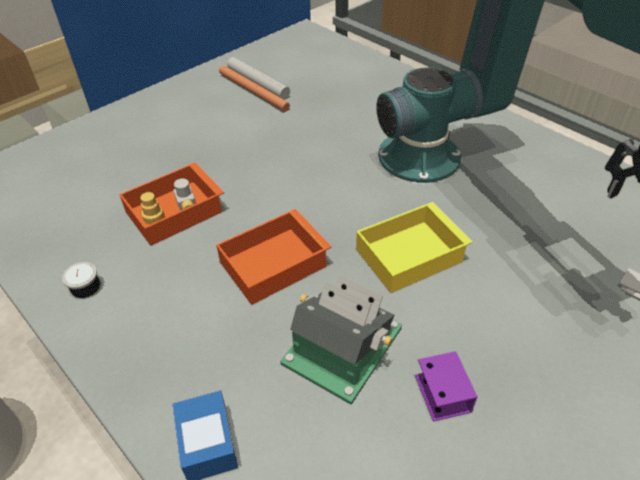

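View pics/top0.png

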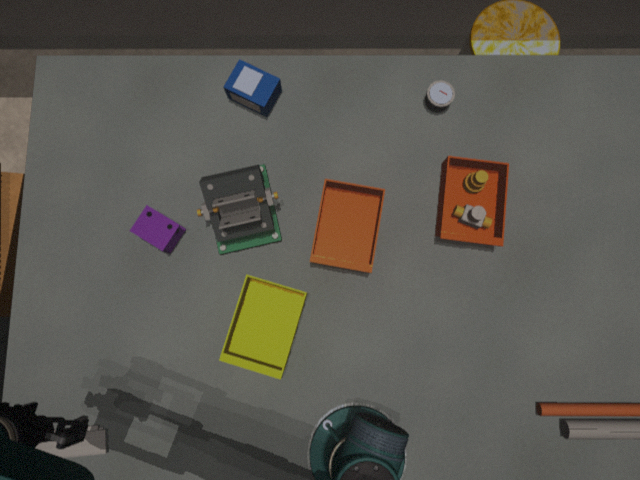

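The scene view shows the bracket in the die at about (350,303) and the empty orange bin at about (273,255). In the top view they are at (240,210) and (348,226). The purple and yellow items are decoys. I'll enlarge both areas.

Run:
```python
import cv2
a=cv2.imread("pics/top0.png")[150:290,190:390]; cv2.imwrite("pics/topc.png",cv2.resize(a,None,fx=4,fy=4,interpolation=cv2.INTER_CUBIC))
a=cv2.imread("pics/scene0.png")[265:405,270:420]; cv2.imwrite("pics/scenec.png",cv2.resize(a,None,fx=4,fy=4,interpolation=cv2.INTER_CUBIC))
```

```text
(no output)
```

View pics/topc.png

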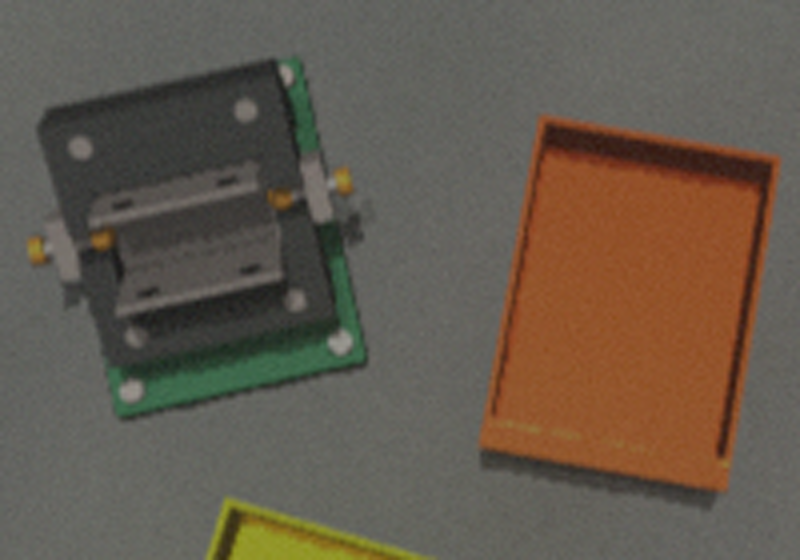

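View pics/scenec.png

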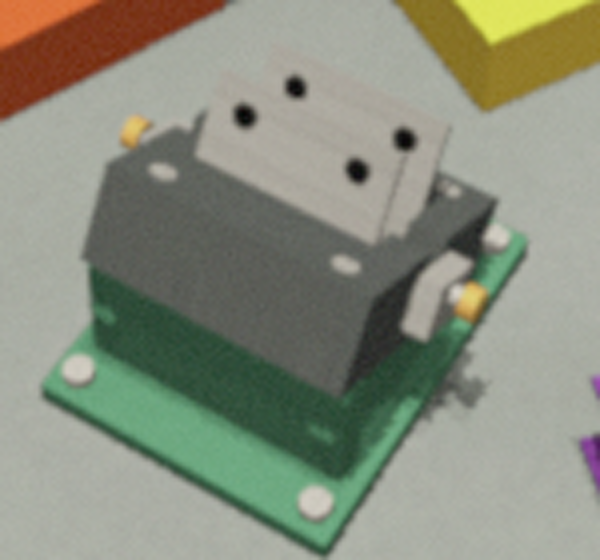

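The crops show the four leg holes in both views. In the top crop they are at (122,204), (230,181), (147,292) and (252,269). In the scene crop they are at (357,170), (245,116), (404,139) and (295,87). The die's low side faces the robot. The bin rim corners in the top crop are about (542,118), (778,158), (727,490) and (482,448). Next I'll fit both poses.

```bash
cat > h.py <<'E'
import numpy as np, json
from scipy.optimize import least_squares
from scipy.spatial.transform import Rotation as R
from plant import ctrl, grab_frame
def proj(f,P):
    T=f["world_from_camera"]; p=(np.asarray(P)-T[:3,3])@T[:3,:3]
    return np.c_[f["cx"]+f["fx"]*p[:,0]/-p[:,2], f["cy"]-f["fy"]*p[:,1]/-p[:,2]]
def die_R(yaw): return R.from_euler("z",yaw)*R.from_euler("y",-np.pi/6)
def delta(pos,rot):
    s=ctrl.get_state(); r=R.from_rotvec(s["orientation"])
    d=r.inv().apply(np.asarray(pos)-s["tool_pos"]); w=(r.inv()*rot).as_rotvec()
    print("shift mm",np.round(d*1e3,1),"norm",np.round(d/.3,4),"turn deg",np.round(np.degrees(w),2),"norm",np.round(w/np.pi,4))
E
python3 - <<'E'
from h import *
t=grab_frame("top"); s=grab_frame("scene")
T=lambda a:np.array(a)/4+[190,150]-.375
S=lambda a:np.array(a)/4+[270,265]-.375
th=T([(122,204),(230,181),(147,292),(252,269)]); sh=S([(357,170),(245,116),(404,139),(295,87)])
tl=T([(92,222),(255,187),(118,312),(282,277)])
sc=S([(375,300),(108,163)])
def res(p,full=False):
    x,y,z,yaw,a,h=p; M=die_R(yaw); W=lambda q:M.apply(np.array(q,float))+[x,y,z]
    H=W([(27,a,h),(27,-a,h),(-23,a,h),(-23,-a,h)]@np.eye(3)/1000)
    L=W(np.array([(25,45,70),(25,-45,70),(-25,45,70),(-25,-45,70)])/1000)
    C=W(np.array([(70,65,28),(70,-65,28)])/1000)
    r=np.vstack([proj(t,H)-th,proj(s,H)-sh,(proj(t,L)-tl),(proj(s,C)-sc)*.5])
    return r if full else r.ravel()
r=least_squares(res,[.42,.23,.07,.2,30,60],x_scale=[.01,.01,.01,.1,5,5],loss="soft_l1")
print(np.round(r.x,4)); print(np.round(res(r.x,True),1))
tb=T([(542,118),(778,158),(727,490),(482,448)])
def rb(p,full=False):
    x,y,yaw,lip=p; q=np.array([(.09,.07,.055),(.09,-.07,.055),(-.09-lip,-.07,.055),(-.09-lip,.07,.055)])
    e=proj(t,R.from_euler("z",yaw).apply(q)+[x,y,0])-tb
    return e if full else e.ravel()
r=least_squares(rb,[.4,0,-.17,0],x_scale=[.01,.01,.1,.01]); print(np.round(r.x,4)); print(np.round(rb(r.x,True),1))
E
```

```text
[ 0.5492  0.2649  0.0699  0.2302 28.2717 55.7442]
[[-0.   0.4]
 [-0.7  0.3]
 [ 0.1  0.4]
 [-0.3  0.3]
 [-0.2  0.3]
 [-0.6 -0.2]
 [-0.1  0.1]
 [-0.3 -0.1]
 [-0.7  0.5]
 [ 1.  -0.3]
 [-0.6  0.2]
 [-0.  -0.5]
 [-0.4 -0.1]
 [-0.3 -0.1]]
[ 0.5087  0.0173 -0.17    0.0124]
[[-0.8 -0.1]
 [ 0.8  0.1]
 [ 0.5  0.2]
 [-0.4 -0.2]]
```

```bash
cat >> h.py <<'E'
D=np.array([.5492,.2649,.0703]); M=die_R(.2302)
def tool(Mr,sgn):
    m=Mr.as_matrix(); z=-m[:,2]; y=sgn*m[:,0]; return R.from_matrix(np.c_[np.cross(y,z),y,z])
def at(z,sgn): delta(D+M.apply([0,0,z]),tool(M,sgn))
B=np.array([.5087,.0173,0]); MB=R.from_euler("z",-.17)
E
python3 -c "
from h import *
at(.14,1);at(.14,-1)"
```

```text
shift mm [-406.8 -191.9   11.6] norm [-1.3559 -0.6398  0.0385] turn deg [-26.98 -16.4   61.36] norm [-0.1499 -0.0911  0.3409]
shift mm [-406.8 -191.9   11.6] norm [-1.3559 -0.6398  0.0385] turn deg [  18.63  -30.64 -114.01] norm [ 0.1035 -0.1702 -0.6334]
```

```bash
python3 -m pendant '[-0.13,-0.06,-0.02,-0.014,-0.009,0.033, -0.26,-0.12,-0.04,-0.029,-0.018,0.066, -0.39,-0.18,-0.05,-0.043,-0.027,0.1, -0.52,-0.24,-0.05,-0.058,-0.036,0.133, -0.6,-0.28,-0.05,-0.072,-0.045,0.166]' 1; python3 -c "
from h import *
at(.14,1)"
```

```text
clock: 0.62
tool_pos: [0.2891, 0.4069, 0.2192]
orientation: [1.117, 2.738, 0.309]
contact_force: [0.7, -0.7, 0.0]
gripper_width: 0.0852
gripper_force: 0.0
shift mm [-244.6   11.2   51.1] norm [-0.8152  0.0374  0.1704] turn deg [-13.67  -8.15  31.17] norm [-0.076  -0.0453  0.1731]
```

```bash
python3 -m pendant '[-0.13,0.006,0.02,-0.014,-0.008,0.033, -0.26,0.012,0.04,-0.028,-0.016,0.066, -0.39,0.018,0.07,-0.043,-0.026,0.1, -0.52,0.024,0.1,-0.06,-0.035,0.135, -0.65,0.03,0.12,-0.075,-0.044,0.17]'; python3 -c "
from h import *
at(.14,1)"
```

```text
clock: 1.03
tool_pos: [0.4405, 0.2813, 0.2002]
orientation: [1.705, 2.176, 0.576]
contact_force: [0.8, 1.2, 0.6]
gripper_width: 0.0854
gripper_force: 0.0
shift mm [-41.1  23.2  23.3] norm [-0.137   0.0772  0.0775] turn deg [-0.31 -0.27  0.58] norm [-0.0017 -0.0015  0.0032]
```

```bash
python3 -m pendant '[-0.06,0.03,0.03,0,0,0, -0.137,0.077,0.077,-0.0017,-0.0015,0.0032, -0.137,0.077,0.077,-0.0017,-0.0015,0.0032, -0.137,0.077,0.077,-0.0017,-0.0015,0.0032, -0.137,0.077,0.077,-0.0017,-0.0015,0.0032]'
python3 - <<'E'
from h import *
import cv2
at(.14,1);at(.036,1)
f=[grab_frame(n)["color"] for n in("top","scene")]
a=cv2.resize(f[0][140:280,180:300],None,fx=3.3,fy=3.3); b=cv2.resize(f[1][220:360,270:390],None,fx=3.3,fy=3.3)
cv2.imwrite("pics/pre.png",np.hstack([a,b])[:,:,::-1])
E
```

```text
clock: 1.45
tool_pos: [0.4801, 0.2511, 0.1922]
orientation: [1.709, 2.168, 0.577]
contact_force: [-0.7, 0.5, 0.6]
gripper_width: 0.0851
gripper_force: 0.0
shift mm [-2.3  0.   0.8] norm [-0.0077  0.0001  0.0025] turn deg [-0.14 -0.1   0.29] norm [-0.0008 -0.0006  0.0016]
shift mm [ -2.5   0.3 104.8] norm [-0.0083  0.0009  0.3492] turn deg [-0.14 -0.1   0.29] norm [-0.0008 -0.0006  0.0016]
```

View pics/pre.png

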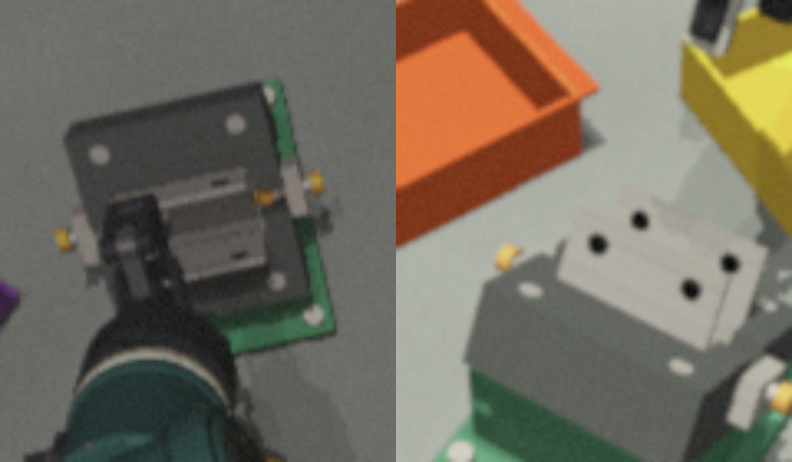

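The open fingers are over the bracket and lined up with its legs. In the scene view the two fingers are at about (715,20) and (780,5), still well above it. I'll go down in steps.

```bash
python3 -m pendant '[-0.008,0.001,0.05,-0.0008,-0.0006,0.0016, -0.008,0.001,0.11,-0.0008,-0.0006,0.0016, -0.008,0.001,0.17,-0.0008,-0.0006,0.0016, -0.008,0.001,0.24,-0.0008,-0.0006,0.0016, -0.008,0.001,0.28,-0.0008,-0.0006,0.0016]'
python3 - <<'E'
from h import *
import cv2
at(.036,1)
f=[grab_frame(n) for n in("top","scene")]
s=ctrl.get_state(); print([proj(g,[s["tool_pos"]]) for g in f])
a=cv2.resize(f[0]["color"][140:280,180:300],None,fx=3.3,fy=3.3); b=cv2.resize(f[1]["color"][220:360,290:410],None,fx=3.3,fy=3.3)
cv2.imwrite("pics/low.png",np.hstack([a,b])[:,:,::-1])
E
```

```text
clock: 1.97
tool_pos: [0.5211, 0.2595, 0.1178]
orientation: [1.711, 2.165, 0.578]
contact_force: [-0.4, -0.4, -0.1]
gripper_width: 0.0855
gripper_force: 0.0
shift mm [-1.2  1.1 19.4] norm [-0.0041  0.0036  0.0648] turn deg [-0.08 -0.04  0.14] norm [-0.0004 -0.0002  0.0008]
[array([[236.52166478, 211.03642375]]), array([[351.95758336, 296.27595437]])]
```

View pics/low.png

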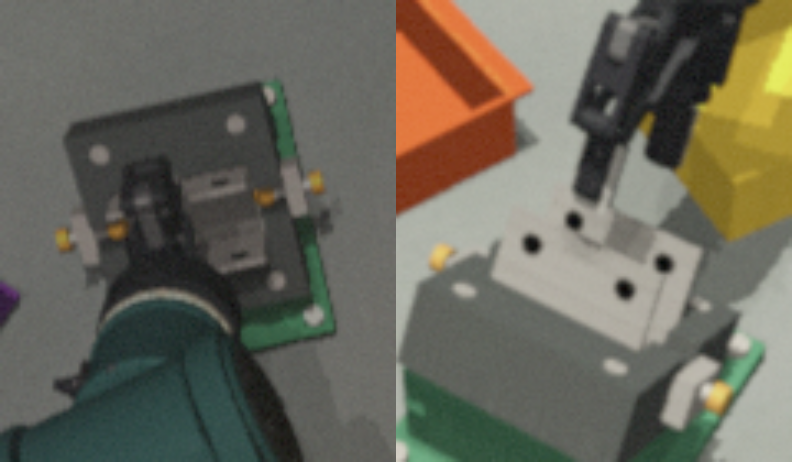

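The left finger's tip is near (600,235), but I expected it lower and further left. I'll overlay predicted points before going on.

Run:
```python
from h import *
import cv2
f=grab_frame("scene"); s=ctrl.get_state(); r=R.from_rotvec(s["orientation"])
k=6; u0,v0=320,220
a=cv2.resize(f["color"][v0:v0+95,u0:u0+120],None,fx=k,fy=k,interpolation=cv2.INTER_CUBIC)[:,:,::-1].copy()
P=[s["tool_pos"]+r.apply([0,y,z]) for y,z in((0,0),(.0425,-.013),(-.0425,-.013),(.057,-.013),(.0425,-.035),(-.0425,-.035))]
for i,p in enumerate(proj(f,P)):
    q=tuple(int(c) for c in (p-[u0,v0]+.5)*k); cv2.circle(a,q,3,(0,0,255),-1); cv2.putText(a,str(i),q,0,.6,(0,255,255),1); print(i,q)
cv2.imwrite("pics/ov.png",a)
```

```text
0 (193, 458)
1 (141, 457)
2 (266, 383)
3 (118, 471)
4 (163, 387)
5 (287, 317)
```

View pics/ov.png

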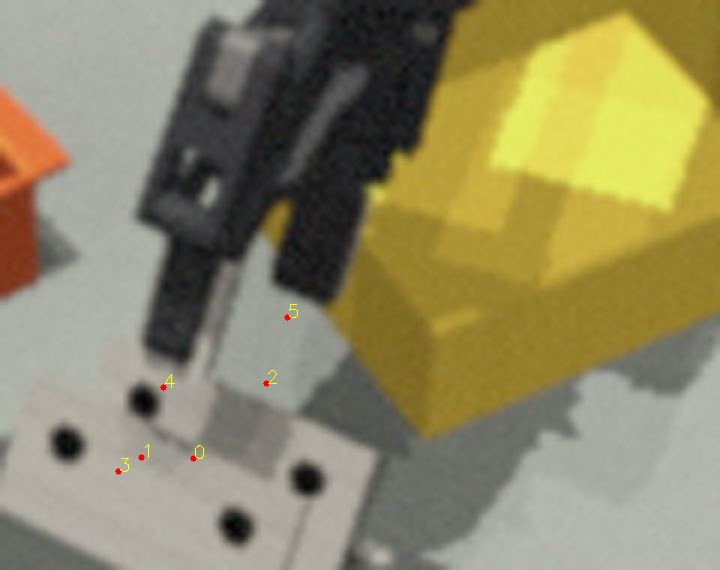

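Predicted TCP point 0 at (193,458) falls on the centre of the four holes, about (188,462), so the bracket fit and tool position agree. The left pad tip is near (180,438), set back because the gripper is open. I'll finish the descent and close.

```bash
python3 -m pendant '[-0.002,0.002,0.02,0,0,0, -0.004,0.003,0.04,0,0,0, -0.004,0.0035,0.065,0,0,0.0008, -0.004,0.0035,0.065,0,0,0.0008, -0.004,0.0035,0.065,0,0,0.0008]'; python3 -c "
from h import *
at(.036,1)"
```

```text
clock: 2.53
tool_pos: [0.5325, 0.2595, 0.1028]
orientation: [1.716, 2.16, 0.579]
contact_force: [-0.3, -0.0, 1.0]
gripper_width: 0.0851
gripper_force: 0.0
shift mm [ 1.4 -1.1  0.9] norm [ 0.0047 -0.0036  0.0029] turn deg [-0.02  0.03 -0.12] norm [-0.0001  0.0001 -0.0007]
```

```bash
python3 -m pendant '[0,0,0,0,0,0, 0,0,0,0,0,0, 0,0,0,0,0,0, 0,0,0,0,0,0, 0,0,0,0,0,0]' 0;python3 -m pendant '[0,0,0,0,0,0, 0,0,0,0,0,0, 0,0,0,0,0,0, 0,0,0,0,0,0, 0,0,0,0,0,0]'; python3 -c "
from h import *
at(.036,1)"
```

```text
clock: 2.95
tool_pos: [0.5365, 0.2612, 0.1098]
orientation: [1.709, 2.152, 0.594]
contact_force: [0.9, -0.1, 10.7]
gripper_width: 0.0259
gripper_force: 4.5
clock: 3.37
tool_pos: [0.5321, 0.2594, 0.1023]
orientation: [1.716, 2.16, 0.578]
contact_force: [0.1, -0.0, 0.1]
gripper_width: -0.0001
gripper_force: 0.0
shift mm [ 1.4 -0.5  0.7] norm [ 0.0048 -0.0016  0.0022] turn deg [-0.06  0.03 -0.12] norm [-0.0003  0.0002 -0.0006]
```

The fingers shut completely, so they missed the legs. I need to look.

Run:
```python
from h import *
import cv2
a=[]
for n,u0,v0 in(("top",190,160),("scene",310,220)):
    f=grab_frame(n); s=ctrl.get_state(); r=R.from_rotvec(s["orientation"])
    im=cv2.resize(f["color"][v0:v0+120,u0:u0+80],None,fx=5,fy=5,interpolation=cv2.INTER_CUBIC)[:,:,::-1].copy()
    for i,p in enumerate(proj(f,[s["tool_pos"]+r.apply([0,0,z]) for z in(0,-.019,-.04,-.08)])):
        q=tuple(int(c) for c in (p-[u0,v0]+.5)*5); cv2.circle(im,q,2,(0,0,255),-1); print(n,i,q)
    a.append(im)
print(s["contact_force"],s["gripper_width"])
cv2.imwrite("pics/shut.png",np.hstack(a))
```

```text
top 0 (240, 238)
top 1 (238, 250)
top 2 (235, 265)
top 3 (230, 294)
scene 0 (188, 428)
scene 1 (203, 381)
scene 2 (220, 328)
scene 3 (253, 225)
[-0.18332849 -0.07133974 -0.43004239] 0.00012844081926047392
```

View pics/shut.png

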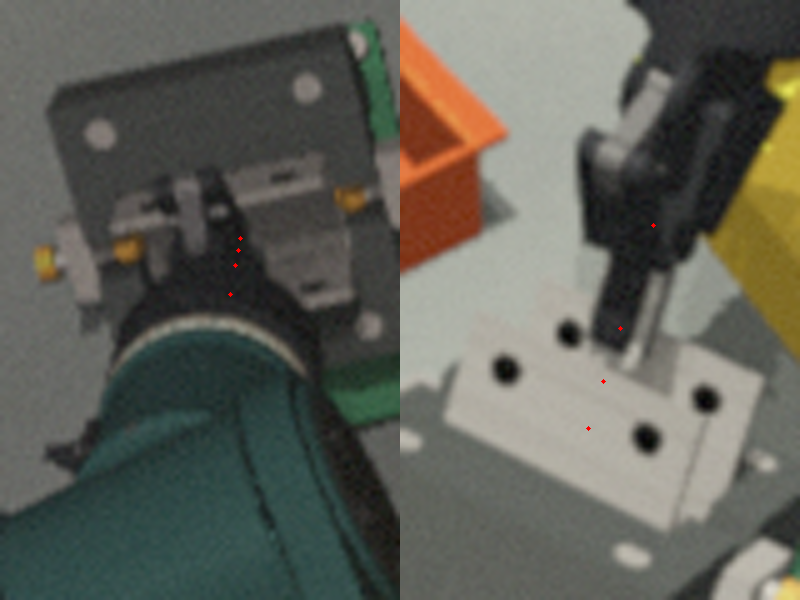

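The shut fingers now sit between the legs, and the bracket hasn't moved: its hole is still at full-image pixel (331,294). I can't read finger depth from this view, so I'll jog gently along the leg-to-leg direction and watch the force.

```bash
python3 -m pendant '[0,0.01,0,0,0,0, 0,0.02,0,0,0,0, 0,0.025,0,0,0,0, 0,0.03,0,0,0,0, 0,0.03,0,0,0,0]'; python3 -c "
from h import *
at(.036,1)"
python3 -m pendant '[0,-0.02,0,0,0,0, 0,-0.035,0,0,0,0, 0,-0.05,0,0,0,0, 0,-0.06,0,0,0,0, 0,-0.06,0,0,0,0]'; python3 -c "
from h import *
at(.036,1)"
```

```text
clock: 3.88
tool_pos: [0.5408, 0.2616, 0.1083]
orientation: [1.715, 2.159, 0.581]
contact_force: [0.1, -0.0, 0.4]
gripper_width: 0.0
gripper_force: 0.0
shift mm [  1.3 -11.2   1.4] norm [ 0.0044 -0.0374  0.0045] turn deg [ 0.08  0.01 -0.13] norm [ 0.0005  0.0001 -0.0007]
clock: 4.3
tool_pos: [0.5239, 0.2576, 0.0978]
orientation: [1.716, 2.161, 0.578]
contact_force: [0.3, 0.0, -0.2]
gripper_width: -0.0
gripper_force: 0.0
shift mm [1.3 9.1 1. ] norm [0.0043 0.0302 0.0032] turn deg [-0.05  0.02 -0.1 ] norm [-0.0003  0.0001 -0.0005]
```

```bash
python3 -m pendant '[0,-0.01,0,0,0,0, 0,-0.02,0,0,0,0, 0,-0.025,0,0,0,0, 0,-0.03,0,0,0,0, 0,-0.03,0,0,0,0]'
python3 -m pendant '[0,0.03,0,0,0,0, 0,0.06,0,0,0,0, 0,0.08,0,0,0,0, 0,0.085,0,0,0,0, 0,0.09,0,0,0,0]';python3 -c "
from h import *
at(.036,1)"
```

```text
clock: 4.72
tool_pos: [0.5177, 0.2563, 0.0947]
orientation: [1.715, 2.159, 0.581]
contact_force: [0.7, -0.2, -0.1]
gripper_width: 0.0001
gripper_force: 0.4
clock: 5.13
tool_pos: [0.541, 0.2616, 0.1084]
orientation: [1.716, 2.159, 0.581]
contact_force: [-0.5, -0.1, -1.5]
gripper_width: 0.0
gripper_force: 0.0
shift mm [  1.3 -11.5   1.3] norm [ 0.0044 -0.0384  0.0044] turn deg [ 0.07  0.02 -0.14] norm [ 0.0004  0.0001 -0.0008]
```

```bash
python3 -m pendant '[0,0.01,0,0,0,0, 0,0.02,0,0,0,0, 0,0.03,0,0,0,0, 0,0.033,0,0,0,0, 0,0.033,0,0,0,0]';python3 -c "
from h import *
at(.036,1)"
python3 -m pendant '[0,-0.05,0,0,0,0, 0,-0.1,0,0,0,0, 0,-0.14,0,0,0,0, 0,-0.147,0,0,0,0, 0,-0.147,0,0,0,0]';python3 -c "
from h import *
at(.036,1)"
```

```text
clock: 5.55
tool_pos: [0.5478, 0.2632, 0.112]
orientation: [1.717, 2.161, 0.578]
contact_force: [-3.1, -1.2, -0.0]
gripper_width: 0.0
gripper_force: 1.5
shift mm [  1.3 -19.4   1. ] norm [ 0.0045 -0.0645  0.0032] turn deg [-0.09  0.03 -0.12] norm [-0.0005  0.0001 -0.0007]
clock: 5.97
tool_pos: [0.514, 0.2556, 0.0937]
orientation: [1.711, 2.155, 0.59]
contact_force: [4.5, 0.7, -0.0]
gripper_width: -0.0
gripper_force: 2.0
shift mm [ 1.  19.8  2.6] norm [0.0034 0.066  0.0087] turn deg [ 0.55 -0.04 -0.1 ] norm [ 0.0031 -0.0002 -0.0005]
```

The shut fingers touch both inner leg faces at about ±19.5 mm, so the tool is centred and the fingers are between the legs. They must have slipped over the leg tops as they closed, so the grip was too high. I'll back straight out, partly close to about 66 mm, and come down deeper.

```bash
python3 -m pendant '[0.004,0.04,0,0,0,0, 0.004,0.08,-0.01,0,0,0, 0.004,0.08,-0.1,0,0,0, 0.004,0.08,-0.2,0,0,0, 0.004,0.08,-0.25,0,0,0]'
python3 -m pendant '[0,0,0,0,0,0, 0,0,0,0,0,0, 0,0,0,0,0,0, 0,0,0,0,0,0, 0,0,0,0,0,0]' 0.78;python3 -m pendant '[0,0,0,0,0,0, 0,0,0,0,0,0, 0,0,0,0,0,0, 0,0,0,0,0,0, 0,0,0,0,0,0]'; python3 -c "
from h import *
at(.06,1);at(.03,1)"
```

```text
clock: 6.38
tool_pos: [0.4958, 0.2526, 0.1718]
orientation: [1.713, 2.156, 0.587]
contact_force: [-0.1, 0.9, 0.7]
gripper_width: -0.0001
gripper_force: 0.0
clock: 6.8
tool_pos: [0.4944, 0.2517, 0.1655]
orientation: [1.717, 2.161, 0.577]
contact_force: [0.3, -0.6, 0.5]
gripper_width: 0.0603
gripper_force: 0.0
clock: 7.22
tool_pos: [0.4949, 0.2521, 0.1676]
orientation: [1.716, 2.159, 0.58]
contact_force: [0.0, 0.1, -0.0]
gripper_width: 0.0665
gripper_force: 0.0
shift mm [ 0.1 -0.3 52.2] norm [ 0.0003 -0.0011  0.174 ] turn deg [ 0.04  0.02 -0.12] norm [ 0.0002  0.0001 -0.0007]
shift mm [ 0.1 -0.4 82.2] norm [ 0.0003 -0.0012  0.274 ] turn deg [ 0.04  0.02 -0.12] norm [ 0.0002  0.0001 -0.0007]
```

```bash
python3 -m pendant '[0,-0.001,0.05,0,0,0, 0,-0.001,0.1,0,0,0, 0,-0.001,0.15,0,0,0, 0,-0.001,0.174,0,0,0, 0,-0.001,0.174,0,0,0]'
python3 -m pendant '[0,0,0.02,0,0,0, 0,0,0.04,0,0,0, 0,0,0.06,0,0,0, 0,0,0.08,0,0,0, 0,0,0.1,0,0,0]'
python3 - <<'E'
from h import *
import cv2
at(.03,1)
f=grab_frame("scene"); s=ctrl.get_state();print(s["contact_force"]); r=R.from_rotvec(s["orientation"])
k=6; u0,v0=310,230
a=cv2.resize(f["color"][v0:v0+95,u0:u0+120],None,fx=k,fy=k,interpolation=cv2.INTER_CUBIC)[:,:,::-1].copy()
P=[s["tool_pos"]+r.apply([x,.033,z]) for x,z in((.011,-.008),(-.011,-.008),(.011,-.045),(-.011,-.045))]+list(D+M.apply(np.array([(27,45,70),(27,-45,70)])/1e3))
for i,p in enumerate(proj(f,P)):
    q=tuple(int(c) for c in (p-[u0,v0]+.5)*k); cv2.circle(a,q,2,(0,0,255),-1); print(i,q)
cv2.imwrite("pics/low2.png",a)
E
```

```text
clock: 7.63
tool_pos: [0.5193, 0.2574, 0.1198]
orientation: [1.718, 2.162, 0.575]
contact_force: [-0.7, 0.4, 0.3]
gripper_width: 0.0664
gripper_force: 0.0
clock: 8.05
tool_pos: [0.535, 0.2615, 0.0962]
orientation: [1.715, 2.159, 0.581]
contact_force: [-0.0, -0.4, -1.1]
gripper_width: 0.0665
gripper_force: 0.0
shift mm [ 0.  -0.3 -0.3] norm [ 0.0002 -0.001  -0.0009] turn deg [ 0.07  0.01 -0.12] norm [ 0.0004  0.     -0.0007]
[ 0.36749001  0.22102235 -0.03691844]
0 (214, 503)
1 (148, 470)
2 (250, 389)
3 (183, 356)
4 (361, 447)
5 (88, 314)
```

View pics/low2.png

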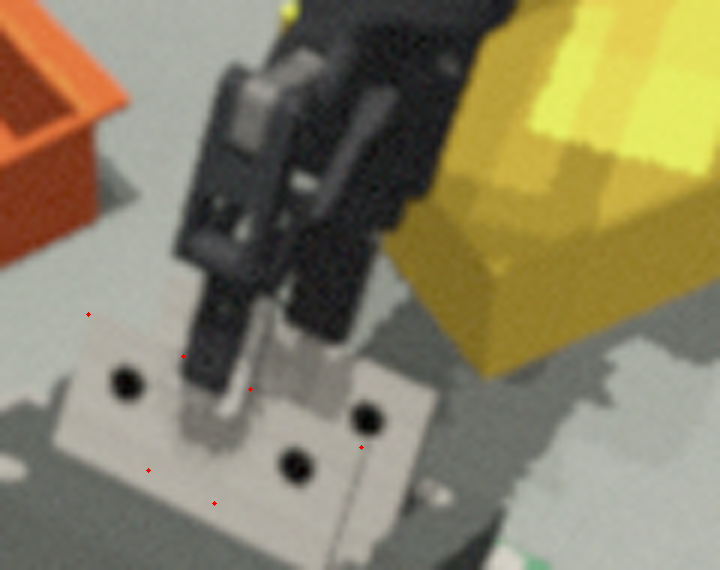

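The finger is clearly outside the near leg, and its tip ends at about (205,390) to (232,415). That overlaps the leg top by only about 7 mm, which explains the slip: the real tip is higher than the nominal TCP. I'll step deeper and watch the force.

```bash
Z() { :; }
python3 -m pendant '[0,0,0.005,0,0,0, 0,0,0.01,0,0,0, 0,0,0.015,0,0,0, 0,0,0.02,0,0,0, 0,0,0.02,0,0,0]' | grep -E "pos|contact"
python3 -m pendant '[0,0,0.005,0,0,0, 0,0,0.01,0,0,0, 0,0,0.013,0,0,0, 0,0,0.016,0,0,0, 0,0,0.016,0,0,0]' | grep -E "pos|contact"; python3 -c "
from h import *
at(.01,1)"
```

```text
tool_pos: [0.5376, 0.2621, 0.0911]
contact_force: [0.3, -0.3, -0.3]
tool_pos: [0.5398, 0.2626, 0.0867]
contact_force: [-0.0, -0.1, 0.2]
shift mm [0.2 0.1 9. ] norm [0.0005 0.0004 0.0302] turn deg [ 0.02  0.02 -0.12] norm [ 0.0001  0.0001 -0.0007]
```

```bash
python3 -m pendant '[0,0,0.005,0,0,0, 0,0,0.01,0,0,0, 0,0,0.013,0,0,0, 0,0,0.016,0,0,0, 0,0,0.016,0,0,0]' | grep -E "pos|contact"
python3 -m pendant '[0,0,0.004,0,0,0, 0,0,0.008,0,0,0, 0,0,0.012,0,0,0, 0,0,0.014,0,0,0, 0,0,0.014,0,0,0]' | grep -E "pos|contact"; python3 -c "
from h import *
at(.01,1)"
```

```text
tool_pos: [0.5422, 0.2631, 0.0826]
contact_force: [-0.8, -0.4, 0.7]
tool_pos: [0.5442, 0.2636, 0.0789]
contact_force: [0.2, -0.8, 0.5]
shift mm [0.1 0.1 0.1] norm [0.0004 0.0005 0.0002] turn deg [ 0.02  0.02 -0.12] norm [ 0.0001  0.0001 -0.0007]
```

```bash
python3 -m pendant '[0,0,0,0,0,0, 0,0,0,0,0,0, 0,0,0,0,0,0, 0,0,0,0,0,0, 0,0,0,0,0,0]' 0.66
python3 -m pendant '[0,0,0,0,0,0, 0,0,0,0,0,0, 0,0,0,0,0,0, 0,0,0,0,0,0, 0,0,0,0,0,0]' 0; python3 -m pendant '[0,0,0,0,0,0, 0,0,0,0,0,0, 0,0,0,0,0,0, 0,0,0,0,0,0, 0,0,0,0,0,0]'
```

```text
clock: 10.18
tool_pos: [0.5443, 0.2637, 0.0793]
orientation: [1.716, 2.159, 0.58]
contact_force: [0.5, 0.6, 0.2]
gripper_width: 0.0565
gripper_force: 0.0
clock: 10.6
tool_pos: [0.5444, 0.2637, 0.0797]
orientation: [1.715, 2.159, 0.581]
contact_force: [-2.6, -1.8, 3.8]
gripper_width: 0.0531
gripper_force: 64.6
clock: 11.02
tool_pos: [0.5445, 0.2637, 0.0797]
orientation: [1.715, 2.159, 0.581]
contact_force: [-3.1, -0.5, 5.6]
gripper_width: 0.0531
gripper_force: 64.8
```

Gripped at 53 mm with 65 N. Now the straight pull.

```bash
python3 -m pendant '[0,0,-0.006,0,0,0, 0,0,-0.014,0,0,0, 0,0,-0.022,0,0,0, 0,0,-0.03,0,0,0, 0,0,-0.04,0,0,0]'
python3 -m pendant '[0,0,-0.02,0,0,0, 0,0,-0.04,0,0,0, 0,0,-0.06,0,0,0, 0,0,-0.09,0,0,0, 0,0,-0.12,0,0,0]'; python3 -c "
from h import *
at(.06,1)"
```

```text
clock: 11.43
tool_pos: [0.5395, 0.2622, 0.0884]
orientation: [1.715, 2.159, 0.581]
contact_force: [6.3, 1.1, -3.9]
gripper_width: 0.0531
gripper_force: 69.2
clock: 11.85
tool_pos: [0.5182, 0.257, 0.1171]
orientation: [1.72, 2.164, 0.571]
contact_force: [0.2, 0.4, -4.6]
gripper_width: 0.0527
gripper_force: 69.4
shift mm [ 0.6  4.3 -3.5] norm [ 0.0019  0.0142 -0.0117] turn deg [-0.43  0.08 -0.11] norm [-0.0024  0.0005 -0.0006]
```

```bash
python3 -m pendant '[0,0,-0.05,0,0,0, 0,0,-0.11,0,0,0, 0,0,-0.17,0,0,0, 0,0,-0.23,0,0,0, 0,0,-0.25,0,0,0]'
cat >> h.py <<'E'
def bn(z,sgn=1): delta(B+[0,0,z],tool(MB,sgn))
E
python3 -c "
from h import *
bn(.18);bn(.18,-1)"
```

```text
clock: 12.27
tool_pos: [0.4834, 0.2497, 0.1873]
orientation: [1.715, 2.159, 0.582]
contact_force: [1.1, -0.0, -5.0]
gripper_width: 0.0531
gripper_force: 69.7
shift mm [-232.1  -27.7   -8. ] norm [-0.7735 -0.0925 -0.0267] turn deg [29.68 -6.08 22.29] norm [ 0.1649 -0.0338  0.1238]
shift mm [-232.1  -27.7   -8. ] norm [-0.7735 -0.0925 -0.0267] turn deg [   8.39   40.94 -152.35] norm [ 0.0466  0.2275 -0.8464]
```

```bash
python3 -m pendant '[-0.05,-0.01,-0.04,0.01,-0.002,0.008, -0.14,-0.02,-0.07,0.03,-0.006,0.022, -0.25,-0.03,-0.07,0.053,-0.011,0.04, -0.36,-0.045,-0.07,0.077,-0.016,0.058, -0.46,-0.055,-0.06,0.098,-0.02,0.074]'
python3 -c "
from h import *
bn(.12)"
```

```text
clock: 12.68
tool_pos: [0.4927, 0.1085, 0.1932]
orientation: [2.138, 2.106, 0.249]
contact_force: [0.8, -0.8, -4.7]
gripper_width: 0.0533
gripper_force: 69.5
shift mm [-92.8   2.1  72.8] norm [-0.3094  0.0069  0.2428] turn deg [11.86 -2.42  8.84] norm [ 0.0659 -0.0134  0.0491]
```

```bash
python3 -m pendant '[-0.07,0.002,0.02,0.014,-0.003,0.01, -0.15,0.004,0.08,0.03,-0.006,0.022, -0.23,0.006,0.15,0.047,-0.01,0.035, -0.29,0.007,0.21,0.06,-0.013,0.046, -0.309,0.007,0.243,0.0659,-0.0134,0.0491]'
python3 -m pendant '[0,0,0,0,0,0, 0,0,0,0,0,0, 0,0,0,0,0,0, 0,0,0,0,0,0, 0,0,0,0,0,0]'
python3 - <<'E'
from h import *
import cv2
bn(.08);bn(.014)
f=[grab_frame(n)["color"] for n in("top","scene")]
a=cv2.resize(f[0][150:290,290:400],None,fx=3.5,fy=3.5); b=cv2.resize(f[1][180:320,200:315],None,fx=3.5,fy=3.5)
cv2.imwrite("pics/bin.png",np.hstack([a,b])[:,:,::-1])
E
```

```text
clock: 13.1
tool_pos: [0.5088, 0.0161, 0.1156]
orientation: [-2.403, -2.021, 0.006]
contact_force: [0.1, 0.2, -5.4]
gripper_width: 0.0532
gripper_force: 69.3
clock: 13.52
tool_pos: [0.5097, 0.0199, 0.1214]
orientation: [2.395, 2.027, 0.007]
contact_force: [0.6, -0.6, -4.7]
gripper_width: 0.0533
gripper_force: 69.3
shift mm [-2.7 -0.8 41.4] norm [-0.0091 -0.0027  0.1379] turn deg [ 0.32 -0.06  0.22] norm [ 0.0018 -0.0003  0.0012]
shift mm [ -2.8  -1.2 107.4] norm [-0.0093 -0.0039  0.3579] turn deg [ 0.32 -0.06  0.22] norm [ 0.0018 -0.0003  0.0012]
```

View pics/bin.png

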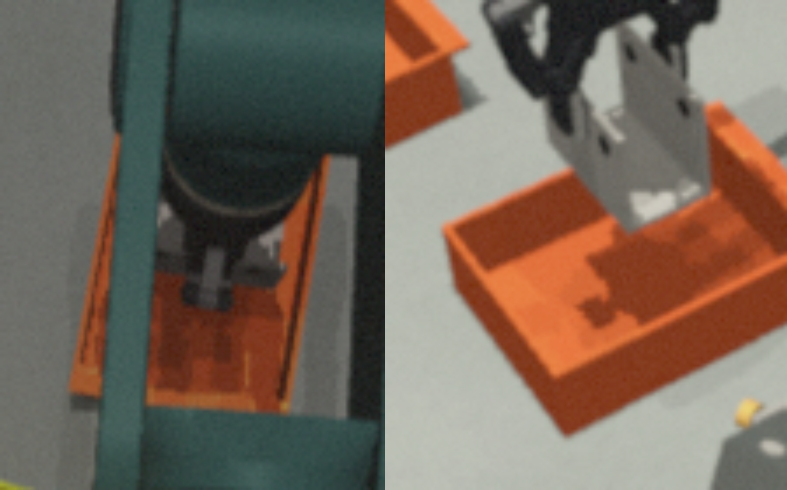

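The bracket hangs upright, legs up, over the middle of the bin, with its base corner at about (630,228) above the floor. Lowering it while watching the force.

```bash
python3 -m pendant '[-0.005,-0.003,0.06,0.0018,0,0.0012, -0.009,-0.003,0.13,0.0018,0,0.0012, -0.009,-0.003,0.21,0.0018,0,0.0012, -0.009,-0.003,0.28,0.0018,0,0.0012, -0.009,-0.003,0.31,0.0018,0,0.0012]'
python3 -m pendant '[0,0,0.005,0,0,0, 0,0,0.01,0,0,0, 0,0,0.015,0,0,0, 0,0,0.02,0,0,0, 0,0,0.02,0,0,0]'; python3 -c "
from h import *
bn(.014)"
```

```text
clock: 14.03
tool_pos: [0.5058, 0.0169, 0.0239]
orientation: [-2.398, -2.019, 0.008]
contact_force: [-1.1, -0.6, -5.9]
gripper_width: 0.053
gripper_force: 69.3
clock: 14.45
tool_pos: [0.5091, 0.0164, 0.0219]
orientation: [-2.403, -2.022, 0.0]
contact_force: [-0.4, 0.1, -4.3]
gripper_width: 0.0532
gripper_force: 69.3
shift mm [ 0.9 -0.6  7.9] norm [ 0.0028 -0.0019  0.0263] turn deg [-0.06 -0.04 -0.09] norm [-0.0003 -0.0002 -0.0005]
```

```bash
python3 -m pendant '[0,0,0.004,0,0,0, 0,0,0.008,0,0,0, 0,0,0.012,0,0,0, 0,0,0.014,0,0,0, 0,0,0.014,0,0,0]' | grep -E "pos|contact"
python3 -m pendant '[0,0,0.002,0,0,0, 0,0,0.004,0,0,0, 0,0,0.006,0,0,0, 0,0,0.007,0,0,0, 0,0,0.007,0,0,0]'| grep -E "pos|contact"
```

```text
tool_pos: [0.5079, 0.0164, 0.0163]
contact_force: [-0.3, -0.8, -4.7]
tool_pos: [0.5082, 0.0165, 0.0158]
contact_force: [-5.2, 0.2, 5.3]
```

```bash
python3 -m pendant '[0,0,0.001,0,0,0, 0,0,0.002,0,0,0, 0,0,0.003,0,0,0, 0,0,0.004,0,0,0, 0,0,0.004,0,0,0]' | grep -E "pos|contact|orient"
```

```text
tool_pos: [0.5082, 0.0165, 0.0158]
orientation: [-2.402, -2.021, 0.002]
contact_force: [-7.4, 0.4, 10.4]
```

It's on the floor, pressing about 15 N. Releasing.

```bash
python3 -m pendant '[0,0,-0.002,0,0,0, 0,0,-0.004,0,0,0, 0,0,-0.004,0,0,0, 0,0,-0.004,0,0,0, 0,0,-0.004,0,0,0]' | grep -E "pos|contact"
python3 -m pendant '[0,0,0,0,0,0, 0,0,0,0,0,0, 0,0,0,0,0,0, 0,0,0,0,0,0, 0,0,0,0,0,0]' 0.75
python3 -m pendant '[0,0,0,0,0,0, 0,0,0,0,0,0, 0,0,0,0,0,0, 0,0,0,0,0,0, 0,0,0,0,0,0]'
```

```text
tool_pos: [0.5085, 0.0164, 0.0158]
contact_force: [-5.1, 0.5, 7.0]
clock: 16.53
tool_pos: [0.5084, 0.0164, 0.0143]
orientation: [-2.402, -2.021, 0.002]
contact_force: [0.3, -0.9, -1.0]
gripper_width: 0.0638
gripper_force: 0.0
clock: 16.95
tool_pos: [0.5082, 0.0164, 0.0144]
orientation: [-2.402, -2.021, 0.003]
contact_force: [-0.0, 0.1, 0.6]
gripper_width: 0.0639
gripper_force: 0.0
```

Free. Going straight up, then a final look.

```bash
python3 -m pendant '[0,0,-0.03,0,0,0, 0,0,-0.08,0,0,0, 0,0,-0.15,0,0,0, 0,0,-0.22,0,0,0, 0,0,-0.3,0,0,0]'
python3 -m pendant '[0,0,-0.1,0,0,0, 0,0,-0.2,0,0,0, 0,0,-0.3,0,0,0, 0,0,-0.33,0,0,0, 0,0,-0.33,0,0,0]'
python3 - <<'E'
from h import *
import cv2
b=grab_frame("scene")["color"][130:380,100:450]
cv2.imwrite("pics/final.png",cv2.resize(b,None,fx=2.2,fy=2.2)[:,:,::-1])
E
```

```text
clock: 17.37
tool_pos: [0.5079, 0.0164, 0.1053]
orientation: [-2.401, -2.02, 0.004]
contact_force: [0.2, -0.4, -0.3]
gripper_width: 0.0639
gripper_force: 0.0
clock: 17.78
tool_pos: [0.5107, 0.0161, 0.2079]
orientation: [2.401, 2.021, 0.007]
contact_force: [0.1, -0.1, 0.6]
gripper_width: 0.0638
gripper_force: 0.0
```

View pics/final.png

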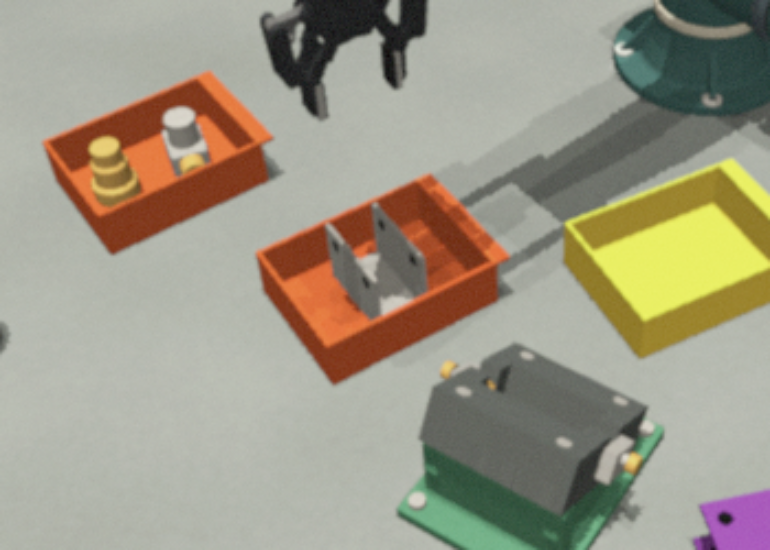

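The bracket stands flat, legs up, in the orange bin at about (378,265). The fittings at (110,170) and (183,140) haven't moved, and the gripper is clear.

```bash
python3 -c "
from plant import ctrl
print(ctrl.hand_in())"
```

```text
the job is handed in; nothing more can be done
None
```

The bracket is out of the die and standing on its base, legs up, on the floor of the empty orange bin; it was lowered onto the floor before release, the two fittings are untouched, and the job is handed in. The first grip closed too high and slipped over the leg tops without moving the bracket, so I re-gripped deeper.

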